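# Lock the mixing jar on the ink mixer and switch it on

### The arm

A 6-joint arm with a two-finger parallel gripper is mounted at the origin on the work surface. World frame = base frame: x ahead of the robot, y to its left, z up, the work surface at z = 0. Lengths are in mm, angles in degrees, forces in N, time in s.
With the tool pointing down it reaches from about 300 to 850 mm from the base axis. Payload 4.2 kg.
Tool frame: the origin (TCP) lies midway between the tips of the shut fingers; the grasp point (between the pads) lies 19 mm behind it (env.grip_depth is the distance from the TCP to the grasp point, in mm); z points along the fingers, y is the line along which they close (so a half turn about z gives the same grasp; the last joint's range is limited). The gripper opens to 91 mm and grips with 3 to 60 N. Pads are 32 mm wide; open, the fingers measure 118 mm over their backs; the gripper's body (76 mm by 178 mm) begins 60 mm behind the grasp point.
Start: joints at [-70.13, 18.312, 89.639, -0, 72.044, -1.146], TCP at [206.217, -536.768, 191.676] pointing down, gripper open.
Joint ranges: [-177.97, 177.97], [-48.28, 115.42], [12.27, 149.76], [-77.06, 257.06], [2.81, 150.46], [-146.56, 146.56]. Speed limits (degrees/s): [147.25, 147.25, 180, 180, 180, 180].

### API

Orientations are given as [roll, pitch, yaw] about the fixed x, y, z axes, in that order (R = Rz(yaw) Ry(pitch) Rx(roll)).
In Python, from workcell import env, eyes gives the robot as it stands.
- The arm moves only by the tool send_rows, never from a script. Its argument "motion" is a list of rows, each a list of 7 numbers: the shift along the world's x, y, z normalised to -1 to 1, where 1 is 0.5 m, then the turn, a rotation vector about the world's x, y, z normalised to -1 to 1, where 1 is 60 degrees, then the opening, from -1 (shut) to 1 (fully open). A call has 1 to 20 rows; each row is the pose to reach, as a shift and turn from the pose commanded when the call began; what a row does not reach only later rows make up. A row lasts 1/8 s, in which the tool goes at most 62.5 mm and 10.7 degrees, less where a joint would pass 70% of its speed; a pose out of reach is approached as far as the arm can. A call with a number of a shift or a turn outside -1 to 1 is refused whole. A call with a gripper value outside its range is refused whole. The fingers move at their own pace and stop on an object; "squeeze" is the grip in N (left out, the last holds). Time passes only in rows, so rows that repeat a pose let the fingers close. It gives the time, the measured TCP pose, the force, the opening and the grip force at its end, in the units of the state.
- env.state(): the state, without advancing time (a new reading comes with each control period).
- eyes.grab_frame(name): name is "scene" or "side" or "wrist"; returns a dict with "pixels" (384x512x3 uint8, red, green, blue), "depth" (384x512 float32, mm along the optical axis (not along the pixel's ray), 0 where there is no reading), "fx", "fy", "cx", "cy" (pixels), "R" (3x3) and "t" (3): a world point X has camera coordinates R X + t; the wrist camera has in their place "T_tool_cam" (4x4, takes a point from camera to tool coordinates, whose origin is the TCP and whose axes are the flange's). Camera axes: x right, y down, z forward; pixel columns grow to the right and rows downward; lengths in mm; the calibration is good to about 2 mm. A picture is of the moment at which its call begins: read the wrist's pose just before it.
- env.job_done(): hands the job in; it is judged then, once.
The state is a dict: "time_s": time; "qpos": joint angles; "qvel": joint speeds; "effort": joint torques, N m; "ee_pos": TCP position; "ee_rot": TCP orientation; "force": force on the tool from outside, world axes, zero at the start; "torque": the same for the moment, N m; "gripper_width": finger opening in mm; "gripper_force": force on a finger pad.
Only numpy, scipy, OpenCV 4.12 (cv2) and the standard library are available. Lean on these libraries where they do the work, as an engineer would, in place of code of your own. Each camera call takes 0.05 s, during which the arm holds its last target. There are 200 camera calls.

### The job

Get the ink mixing: set the steel mixing jar, the one with two lugs on its foot and a bar across its lid, on the bench mixer with the lugs down in the two gaps of the collar, then twist it clockwise (seen from above) a quarter turn against its stop so that the spring catches click home behind the lugs. Once it is locked and let go, flip the mixer's toggle switch from left to right to start it, and leave the other pots, tins and tools where they stand.

Things in the scene. Friction and masses are not known exactly. Their poses are not given: they have to be found in the camera images.
- jar: The steel mixing jar, 0.32 to 0.6 kg, upright. Black foot 50 dia up to 20 mm, round steel body 60 dia up to 108, black lid 62 dia up to 116, and on the lid a moulded bar (54 long, 10 wide, along the jar's x) up to 127 mm. Two lugs on the foot along its +x and -x. Half a turn makes no difference to it. Origin at the centre of the underside, z up.
- jar_grip (a point): A good height to grip the jar: on its axis, 88 mm above its underside, on the steel body (60 dia). A grip of about 35 N holds against the twist. Axes as the jar's.
- jar_lug (a point): Outer face of the jar's +x lug, 38 mm from the jar's axis, 3.5 mm above its underside; the -x lug is its twin. Each lug is 7 mm high from the very bottom and about 49 degrees wide. Axes as the jar's.
- mixer: The bench mixer, fixed: white housing 250 (x) by 170 (y). x points from its front (toggle end) to its rear (collar end), y to its left, z up; origin under the housing's centre, on the table. Rear block, x -35 to 125 mm, 100 mm high, carries the collar on top; front deck, x -125 to -35 mm, 60 mm high, carries the toggle; a fascia slopes between them (down to x -60).
- collar (a point): Centre of the collar's floor (100 mm above the table), where the seated jar's underside lies; axes as the mixer's. Aluminium collar 100 outer, 84 inner dia, 15 high, with two inward lips (inner radius 28.5, undersides 9.5 above the floor) and two gaps between them. The jar goes in with its x along the collar's y; locked, its x lies along the collar's x. 3.5 mm of play all round.
- collar_gap (a point): Middle of the gap between the lips on the collar's +y side, at the collar's upper face, 37 mm from its axis; the other gap is opposite, at -y. Each is 76 degrees wide, which leaves a lug 13 degrees of play to either side. Seated, the jar stands flat on the floor and turns only clockwise seen from above.
- catch_a (a joint): How far one of the collar's two sprung catch pins is pushed back, m. 0: out. When the jar has turned some 45 degrees the lugs push the pins back 2 to 6 mm (about 0.4 N m to turn in all); near 90 degrees the pins spring out (under 2 mm) behind the lugs, which meet a firm stop at 87 to 97. Turn the hand about 97 degrees to be sure; the jar stays locked when let go.
- catch_b (a joint): The same for the opposite catch pin.
- toggle (a joint): The toggle switch's angle, rad: 0 is off, leaning to the mixer's left (+y); 1.0 is on, leaning to its right (-y). It turns about the mixer's x axis, needs about 2 N at the tip and stays where it is left.
- toggle_tip (a point): Centre of the 13 mm steel ball at the toggle's tip, 40 mm from its pivot. The pivot lies on the mixer's x axis line at x = -85 mm (y = 0), 64 mm above the table, 4 mm above the deck; the tip swings from 19 mm left to 19 mm right of it, at 35 mm (ends) to 40 mm (middle) above the pivot. Its own frame turns with the toggle.
- canister: plain steel tin with a domed lid and a small round knob, 62 dia x 126 high, 0.35 kg; no lugs on its foot and no bar on its lid; it stands on its origin (centre of the underside). A bystander
- ink_pot: black ink pot with a red lid, 69 dia x 80 high, bystander; origin at the centre of its underside
- ink_pot_big: black ink pot with a red lid, 87 dia x 105 high, bystander; origin at the centre of its underside
- ink_pot_low: low black ink pot with a red lid, 75 dia x 58 high, bystander; origin at the centre of its underside
- bowl: white ceramic mixing bowl, 124 dia x 55 high, bystander; origin at the centre of its underside
- sound_meter: grey hand-held sound level meter lying on its back, body 150 x 62 x 30 along its x, black foam ball of 48 dia at its +x end, bystander; origin under the body's centre
- ink_knife: ink knife (spatula) with a dark wooden handle lying flat, 240 long along its x, 20 high, bystander; origin under its middle
There are look-alikes about, which are no part of the job. Leave any orange or yellow look-alike of the jar alone.

How it is judged:
By the outcome, as a careful person would: the job done as asked, in the order asked, and still so for the second after the job is handed in, with the robot touching nothing.
It also fails if it takes over 56 s, if anything falls off the work surface, if the arm or the gripper's body presses on something with over 40 N, if the wrist force passes 120 N, or if a joint passes its speed limit or range.

## Working session

There is one attempt and no reset: what is moved stays moved. The work goes in short steps, Python scripts to look and compute and a tool call to move; the robot and the scene stay as the last step left them, time stands still between calls to the robot, and variables do not carry over. Pictures are saved under pics/ and viewed, at most 10 in all, crops included, and the job is handed in when it is done.

Besides the shell and the picture viewer there is one more tool, called after "Request:" by a JSON object that holds its "fn" and its "kwargs", one argument or row to a line. send_rows: Moves the arm, as the interface text tells. Its arguments: {"type":"object","properties":{"motion":{"type":"array"},"squeeze":{"type":"number"}},"required":["motion"]}

```bash
mkdir -p pics; cat > h.py <<'E'
import numpy as np, cv2
from workcell import env, eyes
def grab(n):
    s=env.state(); f=eyes.grab_frame(n); f['s']=s; return f
def world(f,u,v):
    z=f['depth'][v,u]; p=np.stack([(u-f['cx'])/f['fx']*z,(v-f['cy'])/f['fy']*z,z],-1)
    return (p-f['t'])@f['R']
def cloud(f):
    v,u=np.mgrid[:384,:512]; return world(f,u,v)
E
python3 - <<'E'
from h import *
for n in("scene","side"):
    f=grab(n); cv2.imwrite(f"pics/{n}0.png",f['pixels'][:,:,::-1]); np.savez(f"{n}0.npz",**{k:v for k,v in f.items() if k!='s'})
    print(n,f['fx'],f['cx'],f['R'].round(2).tolist(),(-f['R'].T@f['t']).round(0))
E
```

```text
scene 446.4558590214758 251.7009387194286 [[0.3, 0.95, -0.01], [0.77, -0.24, -0.59], [-0.57, 0.17, -0.81]] [1216.  -84. 1029.]
side 384.5718179695529 255.59001727716173 [[-0.96, -0.28, -0.02], [-0.18, 0.67, -0.72], [0.21, -0.69, -0.69]] [371. 782. 779.]
```

View pics/scene0.png

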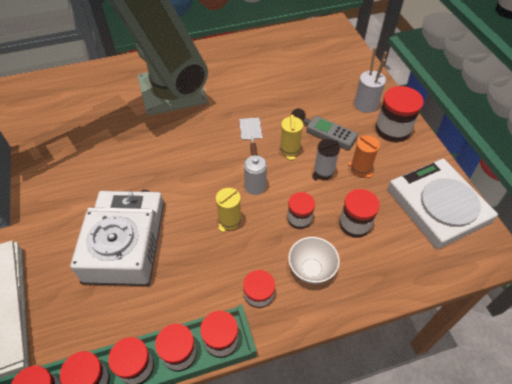

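View pics/side0.png

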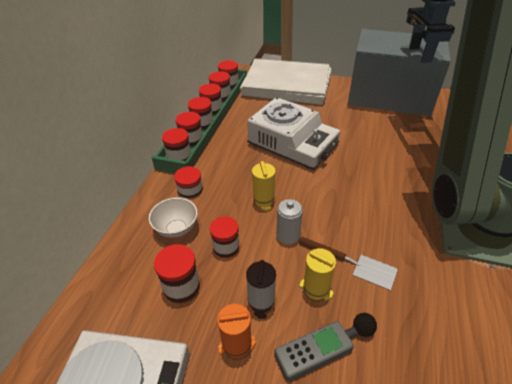

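The scene shows these look-alikes of the jar: yellow (291,137) and (228,208), orange (365,155), domed tin with a knob (255,174), and a steel body with a black lid (326,159), which I choose. The mixer is at (118,238). I'll check the choice in a crop and measure.

```bash
python3 - <<'E'
from h import *
A=[]
for n,(x,y),(mx,my) in(("scene",(326,159),(118,238)),("side",(261,287),(293,130))):
    f=dict(np.load(f"{n}0.npz")); im=f['pixels'][:,:,::-1]
    A.append([cv2.resize(im[y-35:y+35,x-35:x+35],(390,390),interpolation=3),cv2.resize(im[my-55:my+55,mx-55:mx+55],(390,390),interpolation=3)])
    P=cloud(f); v,u=np.mgrid[:384,:512]; near=(abs(u-x)<28)&(abs(v-y)<35)&(f['depth']>0)
    for a,b in((112,119),(122,131)):
        m=near&(P[...,2]>a)&(P[...,2]<b); q=P[m][:,:2]
        if len(q)>5:
            r=cv2.minAreaRect(q.astype(np.float32)); print(n,a,m.sum(),np.round(r[0],1),np.round(r[1],1),r[2].__round__(1), 'px',u[m].mean(),v[m].mean())
    near=(abs(u-mx)<55)&(abs(v-my)<60)&(f['depth']>0)
    for a,b in((95,104),(112,119),(56,64)):
        m=near&(P[...,2]>a)&(P[...,2]<b); q=P[m][:,:2]
        if len(q)>5:
            r=cv2.minAreaRect(q.astype(np.float32)); print(n,'mix',a,m.sum(),np.round(r[0],1),np.round(r[1],1),round(r[2],1))
            if a==112: print('med xy',(q.max(0)+q.min(0))/2, cv2.minEnclosingCircle(q.astype(np.float32)))
cv2.imwrite("pics/c1.png",cv2.resize(np.vstack([np.hstack(a) for a in A]),(600,600)))
E
```

```text
scene 112 245 [461.8 337.6] [142.9  58.9] 20.8 px 326.27755102040817 146.5265306122449
scene 122 62 [499.5 352.1] [12.6 51.6] 11.8 px 329.01612903225805 144.40322580645162
scene mix 95 3212 [ 573.5 -239.1] [169.5 213.4] 71.0
scene mix 112 670 [ 597.7 -249.2] [102.3 100. ] 58.8
med xy [ 601.62551696 -248.81226174] ((601.6446533203125, -249.7400665283203), 61.5015983581543)
scene mix 56 1034 [ 557.  -232.5] [169.8 251.1] 71.2
side 112 663 [496.7 397.1] [ 60.9 141.1] 0.5 px 255.78733031674207 283.657616892911
side 122 184 [499.6 399.6] [137.1  22.9] 83.8 px 252.5108695652174 288.5326086956522
side mix 95 1168 [ 603.3 -131.2] [390.  213.5] 73.3
side mix 112 431 [ 578.7 -107.5] [ 96.1 372.8] 7.4
med xy [ 595.6903641  -107.12188073] ((581.661376953125, -107.10818481445312), 186.70156860351562)
side mix 56 778 [ 511.7 -114. ] [290.  300.7] 20.0
```

View pics/c1.png

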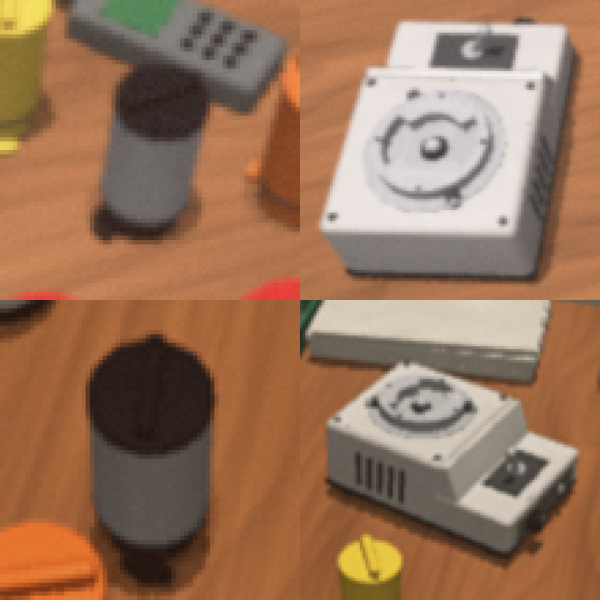

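The crop confirms the choice: the jar has a black lid with a bar and lugs on its foot. It stands at about (499,352). The mixer's x axis points at about -19°, with the collar at about (600,-248). Next I'll check the wrist camera geometry for a closer look.

```bash
python3 - <<'E'
from h import *
f=grab("wrist"); print(f['T_tool_cam'].round(3).tolist(),f['fx'],f['fy'],f['cx'],f['cy']); s=f['s']; print(s)
E
```

```text
[[0.001, -0.959, -0.282, 81.168], [1.0, 0.001, -0.0, -0.017], [0.001, -0.282, 0.959, -192.633], [0.0, 0.0, 0.0, 1.0]] 324.9433936172817 324.9433936172817 256.4727966489507 187.99918230886564
{'time_s': 0.1, 'qpos': array([-7.01306211e+01,  1.83478909e+01,  8.97018823e+01, -6.40559179e-04,
        7.20437628e+01, -1.14512084e+00]), 'qvel': array([-0.07108255, -0.08021329, -0.20186987,  0.00543421, -0.04168893,
       -0.04561783]), 'effort': array([ 3.66288186e-04, -4.13331449e+01, -2.32510149e+01,  7.29212863e-02,
        4.22394974e-02, -5.97428948e-05]), 'ee_pos': array([ 206.02912509, -536.27639505,  190.88855055]), 'ee_rot': array([-1.79906471e+02, -1.26038271e-03,  2.10146967e+01]), 'force': array([0.82490518, 0.63074453, 0.06913758]), 'torque': array([-0.01550564,  0.01162771,  0.03030068]), 'gripper_force': 0.0, 'gripper_width': 91.47954157537181}
```

Request:
{"fn": "send_rows", "kwargs": {
  "motion": [
    [0.1,0.08,0.1,0,0,0.18,1],
    [0.2,0.15,0.18,0,0,0.36,1],
    [0.3,0.22,0.2,0,0,0.54,1],
    [0.4,0.3,0.2,0,0,0.7,1],
    [0.5,0.37,0.2,0,0,0.86,1],
    [0.6,0.44,0.2,0,0,1,1],
    [0.7,0.51,0.2,0,0,1,1],
    [0.76,0.56,0.2,0,0,1,1],
    [0.78,0.576,0.2,0,0,1,1],
    [0.78,0.576,0.2,0,0,1,1]
  ]
}}

```text
time_s: 1.4
ee_pos: [596.2, -248.5, 291.0]
ee_rot: [-179.9, 0.0, 81.1]
force: [0.2, -0.2, 0.4]
gripper_width: 91.2
gripper_force: 0.0
```

```bash
cat >> h.py <<'E'
from scipy.spatial.transform import Rotation as Ro
def wgrab():
    f=grab("wrist"); s=f['s']; T=f['T_tool_cam']; R=Ro.from_euler('xyz',s['ee_rot'],degrees=True).as_matrix()
    Rc=R@T[:3,:3]; c=R@T[:3,3]+s['ee_pos']; f['R']=Rc.T; f['t']=-Rc.T@c; return f
def plane(f,px,z):  # rays onto plane z
    px=np.atleast_2d(px).astype(float); d=np.c_[(px-[f['cx'],f['cy']])/f['fx'],np.ones(len(px))]@f['R']; c=-f['R'].T@f['t']
    return (c+d*((z-c[2])/d[:,2])[:,None])[:,:2]
E
python3 - <<'E'
from h import *
f=wgrab(); print(f['s']['ee_pos'],f['s']['ee_rot'],f['s']['time_s'],f['s']['qpos'])
cv2.imwrite("pics/w1.png",f['pixels'][:,:,::-1]); np.savez("w1.npz",**{k:v for k,v in f.items() if k!='s'})
P=cloud(f)
for a,b in((97,103),(112,118),(57,63)):
    m=((P[...,2]>a)&(P[...,2]<b)&(f['depth']>0)).astype(np.uint8)
    cs,_=cv2.findContours(m,0,1); c=max(cs,key=cv2.contourArea)[:,0]
    q=P[c[:,1],c[:,0],:2].astype(np.float32); r=cv2.minAreaRect(q); print(a,len(c),np.round(r[0],1),np.round(r[1],1),round(r[2],1))
E
```

```text
[ 596.17922095 -248.51813119  290.97140974] [-1.79915000e+02  2.11250792e-02  8.10898735e+01] 1.4 [-2.36257667e+01  2.28838825e+01  6.86824942e+01 -4.20382475e-02
  8.85104695e+01 -1.47145036e+01]
97 573 [ 593.7 -245.2] [165.5 165.4] 71.0
112 246 [ 598.5 -247.3] [99.8 99.1] 78.6
57 351 [ 470.4 -202.5] [166.9  66.3] 70.7
```

View pics/w1.png

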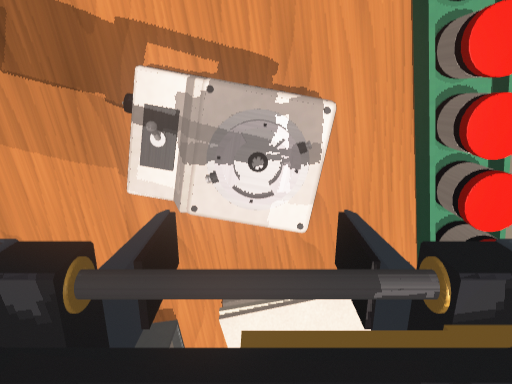

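The mixer is at (235,150), its collar centre at (258,162) and its toggle at (157,138). That puts the collar at (598.5,-247.3), mixer yaw at -19° and the toggle pivot at about (475.6,-205). Next I'll look at the jar.

Request:
{"fn": "send_rows", "kwargs": {
  "motion": [
    [-0.02,0.12,0,0,0,0.17,1],
    [-0.05,0.24,0,0,0,0.34,1],
    [-0.07,0.36,0,0,0,0.5,1],
    [-0.1,0.48,0,0,0,0.66,1],
    [-0.12,0.6,0,0,0,0.82,1],
    [-0.14,0.72,0,0,0,1,1],
    [-0.17,0.84,0,0,0,1,1],
    [-0.19,0.95,0,0,0,1,1],
    [-0.2,1,0,0,0,1,1],
    [-0.2,1,0,0,0,1,1],
    [-0.2,1,0,0,0,1,1]
  ]
}}

```text
time_s: 2.82
ee_pos: [496.5, 249.2, 292.0]
ee_rot: [-180.0, 0.1, 140.9]
force: [0.3, 0.6, 0.2]
gripper_width: 91.5
gripper_force: 0.0
```

```bash
python3 - <<'E'
from h import *
f=wgrab(); print(f['s']['ee_pos'],f['s']['ee_rot'],f['s']['time_s'],f['s']['qpos'])
cv2.imwrite("pics/w2.png",f['pixels'][:,:,::-1]); np.savez("w2.npz",**{k:v for k,v in f.items() if k!='s'})
P=cloud(f); D=(f['depth']>0)&(P[...,2]<200)
for a,b in((111,119),(122,130)):
    m=((P[...,2]>a)&(P[...,2]<b)&D).astype(np.uint8)
    if a==111: m|=((P[...,2]>119)&(P[...,2]<132)&D).astype(np.uint8)
    cs,_=cv2.findContours(m,0,1)
    for c in cs:
        if cv2.contourArea(c)<40: continue
        c=c[:,0]; q=P[c[:,1],c[:,0],:2].astype(np.float32); r=cv2.minAreaRect(q); print(a,c.mean(0).round(),np.round(r[0],1),np.round(r[1],1),round(r[2],1))
E
```

```text
[496.45498854 249.24620974 291.96337482] [-1.79986119e+02  5.13644915e-02  1.40901511e+02] 2.825 [ 2.55065683e+01  1.39454916e+01  8.15100912e+01 -5.25935097e-02
  8.45349317e+01 -2.53899318e+01]
111 [179. 310.] [584.8  45.5] [50.  49.3] 26.7
111 [183. 209.] [483.7 149. ] [16.9 16.6] 3.6
111 [330. 105.] [497.5 354.4] [60.8 60.4] 53.0
111 [220.  61.] [386.6 289.6] [60.8 60.9] 29.8
111 [424.  55.] [518.7 461.9] [61. 61.] 31.2
122 [174. 311.] [579.7  43.7] [ 9.9 46. ] 26.4
122 [183. 209.] [483.7 149.3] [16.8 17.2] 4.6
122 [332. 106.] [497.7 354.6] [10.5 53.3] 9.1
122 [429.  55.] [519. 462.] [54.3 10.5] 24.5
122 [218.  60.] [386.3 289.5] [10.1 53.8] 72.5
```

View pics/w2.png

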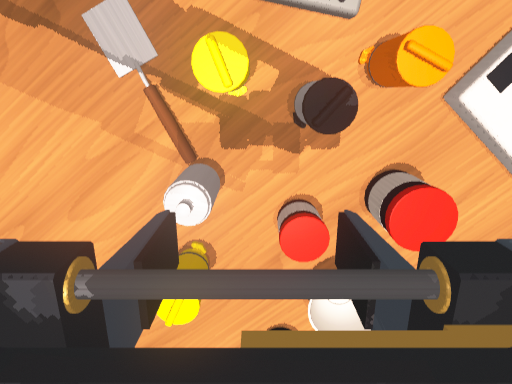

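The jar (black lid with a bar, 330,105) is at about (498,354) with its bar at 99°. The orange look-alike at (424,55) clears the fingers at the current yaw. Now I'll go down and grip.

Request:
{"fn": "send_rows", "kwargs": {
  "motion": [
    [0.002,0.11,0,0,0,0,1],
    [0.003,0.2,0,0,0,0,1],
    [0.003,0.21,-0.05,0,0,0,1],
    [0.003,0.21,-0.14,0,0,0,1],
    [0.003,0.21,-0.24,0,0,0,1],
    [0.003,0.21,-0.33,0,0,0,1],
    [0.003,0.21,-0.4,0,0,0,1],
    [0.003,0.21,-0.44,0,0,0,1],
    [0.003,0.21,-0.446,0,0,0,1],
    [0.003,0.21,-0.446,0,0,0,1],
    [0.003,0.21,-0.446,0,0,0,1]
  ],
  "squeeze": 35
}}

```text
time_s: 4.25
ee_pos: [498.7, 356.4, 70.1]
ee_rot: [179.9, 0.0, 141.0]
force: [0.0, 0.3, 0.0]
gripper_width: 91.2
gripper_force: 0.0
```

Request:
{"fn": "send_rows", "kwargs": {
  "motion": [
    [0,0,0,0,0,0,-1],
    [0,0,0,0,0,0,-1],
    [0,0,0,0,0,0,-1],
    [0,0,0,0,0,0,-1],
    [0,0,0,0,0,0,-1],
    [0,0,0,0,0,0,-1]
  ],
  "squeeze": 35
}}

```text
time_s: 5.0
ee_pos: [497.5, 356.0, 68.8]
ee_rot: [-180.0, 0.0, 141.0]
force: [-1.2, -2.0, 3.4]
gripper_width: 60.8
gripper_force: 35.0
```

Request:
{"fn": "send_rows", "kwargs": {
  "motion": [
    [0,0,0.02,0,0,0,-1],
    [0,0,0.08,0,0,0,-1],
    [0,0,0.16,0,0,0,-1],
    [0,0,0.25,0,0,0,-1],
    [0.01,-0.03,0.33,0,0,0,-1],
    [0.03,-0.1,0.35,0,0,0,-1],
    [0.05,-0.2,0.35,0,0,-0.1,-1],
    [0.07,-0.31,0.35,0,0,-0.2,-1],
    [0.09,-0.42,0.35,0,0,-0.3,-1],
    [0.11,-0.53,0.35,0,0,-0.4,-1],
    [0.13,-0.64,0.35,0,0,-0.47,-1],
    [0.15,-0.75,0.35,0,0,-0.47,-1],
    [0.17,-0.86,0.35,0,0,-0.47,-1],
    [0.18,-0.95,0.35,0,0,-0.47,-1],
    [0.19,-1,0.35,0,0,-0.47,-1],
    [0.19,-1,0.35,0,0,-0.47,-1]
  ]
}}

```text
time_s: 7.0
ee_pos: [592.9, -145.6, 242.9]
ee_rot: [-180.0, -0.0, 112.7]
force: [0.3, 0.7, -4.3]
gripper_width: 60.9
gripper_force: 35.0
```

Request:
{"fn": "send_rows", "kwargs": {
  "motion": [
    [0.005,-0.08,0,0,0,0,-1],
    [0.01,-0.16,0,0,0,0,-1],
    [0.01,-0.195,-0.02,0,0,0,-1],
    [0.01,-0.202,-0.06,0,0,0,-1],
    [0.01,-0.202,-0.09,0,0,0,-1],
    [0.01,-0.202,-0.1,0,0,0,-1],
    [0.01,-0.202,-0.1,0,0,0,-1],
    [0.01,-0.202,-0.1,0,0,0,-1]
  ]
}}

```text
time_s: 8.0
ee_pos: [598.3, -244.5, 194.6]
ee_rot: [179.9, 0.1, 112.8]
force: [-0.7, 0.4, -4.8]
gripper_width: 60.9
gripper_force: 35.0
```

```bash
python3 - <<'E'
from h import *
f=grab("scene");g=grab("side");w=wgrab(); print(f['s']['ee_pos'],f['s']['ee_rot'])
c=lambda f,x,y,r:cv2.resize(f['pixels'][y-r:y+r,x-r:x+r,::-1],(390,390),interpolation=3)
cv2.imwrite("pics/p1.png",cv2.resize(np.hstack([c(f,115,220,55),c(g,290,105,50)]),(780,390)))
np.savez("s2.npz",**{k:v for k,v in f.items() if k!='s'})
for n,f in(("scene",f),("side",g)):
    P=cloud(f); D=(f['depth']>0)&(abs(P[...,0]-598)<70)&(abs(P[...,1]+247)<70)
    m=D&(P[...,2]>145)&(P[...,2]<185); q=P[m][:,:2]
    # circle of radius 30 fit to steel body front
    from scipy.optimize import least_squares as ls
    r=ls(lambda c:np.hypot(*(q-c).T)-30,[598,-247],loss='soft_l1'); print(n,len(q),r.x.round(1),np.median(abs(r.fun)).round(2))
    m=D&(P[...,2]>122)&(P[...,2]<132); q=P[m][:,:2]; print('low z', m.sum())
    m=D&(P[...,2]>112)&(P[...,2]<118); q=P[m][:,:2]
    r=ls(lambda c:np.maximum(np.hypot(*(q-c).T)-50,0)+np.minimum(np.hypot(*(q-c).T)-29,0),[598,-247]); print('collar pts',len(q),r.x.round(1))
E
```

```text
[ 598.26214609 -244.53493931  194.58305639] [1.79921567e+02 6.25321133e-02 1.12842442e+02]
scene 253 [ 595.9 -243. ] 0.64
low z 60
collar pts 426 [ 600.1 -248.2]
side 226 [ 595.6 -240.8] 0.98
low z 35
collar pts 176 [ 596.3 -244.7]
```

View pics/p1.png

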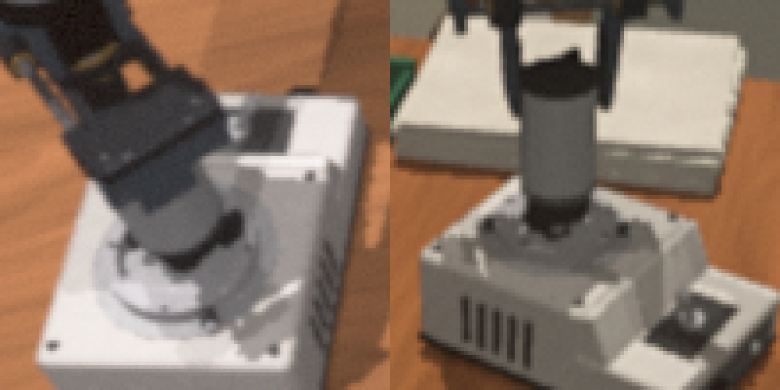

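The jar hangs above the collar with its lug towards the gap. The estimates disagree by a few mm, so I'll check the bias of each camera on the first frames.

```bash
python3 - <<'E'
from h import *
from scipy.optimize import least_squares as ls
for n in("scene","side"):
    f=dict(np.load(n+"0.npz")); P=cloud(f); D=f['depth']>0
    m=D&(np.hypot(P[...,0]-498,P[...,1]-354)<42)
    q=P[m&(P[...,2]>45)&(P[...,2]<85)][:,:2]; r=ls(lambda c:np.hypot(*(q-c).T)-30,[498,354],loss='soft_l1'); print(n,'jar body',len(q),r.x.round(1),np.median(abs(r.fun)).round(2))
    q=P[m&(P[...,2]>113)][:,:2]; print('lid rect',np.round(cv2.minEnclosingCircle(q.astype(np.float32)),1) if 0 else cv2.minEnclosingCircle(q.astype(np.float32)))
    m=D&(np.hypot(P[...,0]-598,P[...,1]+247)<58)&(P[...,2]>111)&(P[...,2]<119); q=P[m][:,:2]; 
    r=cv2.minAreaRect(q.astype(np.float32)); print('collar',r,cv2.minEnclosingCircle(q.astype(np.float32)))
w=wgrab(); P=cloud(w); D=w['depth']>0
m=D&(P[...,2]>185)&(P[...,2]<260)&(np.hypot(P[...,0]-598,P[...,1]+247)<36); print(m.sum()); print(P[m].mean(0) if m.any() else '')
# body-cylinder pts and lid height as seen from wrist
m=D&(np.hypot(P[...,0]-598,P[...,1]+246)<40)&(P[...,2]>236)&(P[...,2]<248);q=P[m][:,:2]
if len(q)>5: print(len(q),cv2.minAreaRect(q.astype(np.float32)))
cv2.imwrite("pics/w3.png",w['pixels'][:,:,::-1])
E
```

```text
scene jar body 202 [497.7 353. ] 0.82
lid rect ((499.26385498046875, 350.2134094238281), 32.29157638549805)
collar ((597.6858520507812, -249.14111328125), (102.09569549560547, 100.22367095947266), 59.72628402709961) ((597.5330810546875, -244.07659912109375), 57.54862594604492)
side jar body 279 [497.1 354.9] 0.34
lid rect ((497.58514404296875, 355.9653625488281), 31.243635177612305)
collar ((596.4895629882812, -245.02761840820312), (100.5631103515625, 99.50743103027344), 37.00932693481445) ((599.6753540039062, -243.30239868164062), 53.931697845458984)
10912
[ 592.9705366  -233.2699713   236.65979283]
6714 ((602.2268676757812, -242.44644165039062), (68.31368255615234, 61.3468017578125), 43.24773406982422)
```

View pics/w3.png

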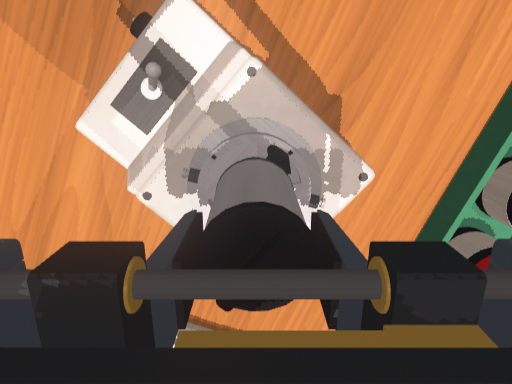

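The wrist view shows the lid circle centred near (258,254), one lug over the gap at (280,157), and the toggle at (153,70). I'll fix the lid's position from this same view.

```bash
python3 - <<'E'
from h import *
from scipy.optimize import least_squares as ls
w=wgrab(); P=cloud(w); D=w['depth']>0; s=w['s']; print(s['ee_pos'])
v,u=np.mgrid[:384,:512]
m=D&(P[...,2]>238)&(P[...,2]<246)&(w['pixels'].max(2)<60)&(u>195)&(u<320)&(v<262)
print(np.percentile(P[m][:,2],[5,50,95]))
e=[]
for r in range(200,262):   # lid rim: outermost pixels per row
    c=np.where(m[r])[0]
    if len(c)>20: e+= [P[r,c[0],:2],P[r,c[-1],:2]]
e=np.array(e); r=ls(lambda c:np.hypot(*(e-c).T)-31,[598,-246],loss='soft_l1'); print('lid',len(e),r.x.round(1),np.median(abs(r.fun)).round(2), 'px rows',np.where(m.any(1))[0][[0,-1]])
m=D&(P[...,2]>150)&(P[...,2]<215)&(abs(u-258)<45)&(v<205); q=P[m][:,:2]; r=ls(lambda c:np.hypot(*(q-c).T)-30,[598,-246],loss='soft_l1'); print('body',len(q),r.x.round(1),np.median(abs(r.fun)).round(2))
m=D&(P[...,2]>112)&(P[...,2]<118)&(np.hypot(P[...,0]-598,P[...,1]+247)<58); cs,_=cv2.findContours(m.astype(np.uint8),0,1); c=np.vstack(cs)[:,0]; q=P[c[:,1],c[:,0],:2]; q=q[np.hypot(*(q-[598,-247]).T)>45]
r=ls(lambda c:np.hypot(*(q-c).T)-50,[598,-246],loss='soft_l1'); print('collar',len(q),r.x.round(1),np.median(abs(r.fun)).round(2))
# lug in wrist view: dark pts near z 125-133
m=D&(P[...,2]>122)&(P[...,2]<137)&(u>240)&(u<320)&(v<185); q=P[m]; print('lug',m.sum(),q.mean(0).round(1) if m.any() else '')
E
```

```text
[ 597.93823134 -244.78045191  194.26531901]
[240.09931628 242.00234673 243.45194461]
lid 118 [ 599.9 -245.2] 0.35 px rows [202 261]
body 2207 [ 597.5 -243.1] 0.84
collar 258 [ 598.  -247.4] 0.3
lug 407 [ 602.8 -209.   133. ]
```

```bash
python3 - <<'E'
from h import *
for n in("wrist","scene","side"):
    w=wgrab() if n=="wrist" else grab(n); P=cloud(w); D=w['depth']>0
    c=np.array([598,-244.3]) 
    for a,b in((121,136),):
        m=D&(P[...,2]>a)&(P[...,2]<b); d=P[...,:2]-c; r=np.hypot(d[...,0],d[...,1]); k=m&(r>31)&(r<42)
        an=np.degrees(np.arctan2(d[...,1],d[...,0]))[k]
        print(n,k.sum(),np.percentile(an,[2,20,50,80,98]).round(),np.percentile(r[k],[50,98]).round(1))
E
```

```text
wrist 374 [59. 71. 81. 92. 98.] [36.3 41.7]
scene 54 [-106.   57.   72.   88.   97.] [35.  40.8]
side 34 [-10.  72.  87. 121. 140.] [34.1 41.1]
```

Request:
{"fn": "send_rows", "kwargs": {
  "motion": [
    [0.0005,-0.007,0,0,0,-0.03,-1],
    [0.0005,-0.007,0,0,0,-0.03,-1],
    [0.0005,-0.007,-0.01,0,0,-0.03,-1],
    [0.0005,-0.007,-0.02,0,0,-0.03,-1],
    [0.0005,-0.007,-0.028,0,0,-0.03,-1],
    [0.0005,-0.007,-0.032,0,0,-0.03,-1],
    [0.0005,-0.007,-0.032,0,0,-0.03,-1]
  ]
}}

```text
time_s: 9.28
ee_pos: [599.4, -250.7, 180.6]
ee_rot: [179.8, 0.4, 111.1]
force: [-0.2, -3.8, 4.9]
gripper_width: 60.8
gripper_force: 35.0
```

There was contact just below the collar's top. I'll lift slightly to read the free pose.

Request:
{"fn": "send_rows", "kwargs": {
  "motion": [
    [0,0,0.01,0,0,0,-1],
    [0,0,0.018,0,0,0,-1],
    [0,0,0.018,0,0,0,-1],
    [0,0,0.018,0,0,0,-1]
  ]
}}

```text
time_s: 9.78
ee_pos: [597.7, -248.0, 186.1]
ee_rot: [-180.0, -0.1, 111.0]
force: [-0.1, -0.2, -4.5]
gripper_width: 60.8
gripper_force: 35.0
```

```bash
cat > est.py <<'E'
from h import *
from scipy.optimize import least_squares as ls
def fit(q,R): 
    r=ls(lambda c:np.hypot(*(q-c).T)-R,[598,-247],loss='soft_l1'); return r.x.round(1),len(q),np.median(abs(r.fun)).round(2)
s=env.state(); print(s['ee_pos'],s['ee_rot'],s['force']); b=s['ee_pos'][2]-69
for n in("wrist","scene","side"):
    w=wgrab() if n=="wrist" else grab(n); P=cloud(w); D=(w['depth']>0)&(np.hypot(P[...,0]-598,P[...,1]+247)<58); px=w['pixels'].astype(int)
    v,u=np.mgrid[:384,:512]
    if n=="wrist": D&=(abs(u-258)<75)&(v<205)
    m=D&(P[...,2]>b+25)&(P[...,2]<b+65)&(np.hypot(P[...,0]-598,P[...,1]+247)<38)
    if n=="wrist": m&=abs(u-258)<42
    print(n,'body',*fit(P[m][:,:2],30))
    m=D&(P[...,2]>112)&(P[...,2]<118); cs,_=cv2.findContours(m.astype(np.uint8),0,1); c=np.vstack(cs)[:,0]; q=P[c[:,1],c[:,0],:2]; q=q[np.hypot(*(q-[598,-247]).T)>46]; print('  collar',*fit(q,50))
E
python3 est.py
```

```text
[ 597.69717734 -248.01122091  186.07859951] [-1.79959752e+02 -5.41869068e-02  1.11020771e+02] [-0.07689735 -0.17304035 -4.46336728]
wrist body [ 596.7 -245.5] 1150 0.53
  collar [ 598.1 -247.5] 231 0.26
scene body [ 595.6 -246.7] 276 0.7
  collar [ 597.6 -248.5] 100 0.87
side body [ 595.5 -244.5] 229 1.13
  collar [ 596.4 -246.4] 60 1.42
```

Free of contact the pose was (597.7,-248.0), so the collar had pushed the jar by (+1.7,-2.7). The cameras agree: it needs about (+1.4,-2).

Request:
{"fn": "send_rows", "kwargs": {
  "motion": [
    [0.003,-0.004,0,0,0,0,-1],
    [0.003,-0.004,-0.005,0,0,0,-1],
    [0.003,-0.004,-0.012,0,0,0,-1],
    [0.003,-0.004,-0.018,0,0,0,-1],
    [0.003,-0.004,-0.022,0,0,0,-1],
    [0.003,-0.004,-0.024,0,0,0,-1],
    [0.003,-0.004,-0.024,0,0,0,-1]
  ]
}}

```text
time_s: 10.8
ee_pos: [599.5, -250.2, 174.6]
ee_rot: [180.0, -0.0, 111.0]
force: [0.4, 0.0, -4.5]
gripper_width: 60.6
gripper_force: 35.0
```

Request:
{"fn": "send_rows", "kwargs": {
  "motion": [
    [0,0,-0.005,0,0,0,-1],
    [0,0,-0.009,0,0,0,-1],
    [0,0,-0.012,0,0,0,-1],
    [0,0,-0.013,0,0,0,-1],
    [0,0,-0.013,0,0,0,-1]
  ]
}}

```text
time_s: 11.42
ee_pos: [599.7, -250.3, 169.8]
ee_rot: [179.9, 0.1, 111.0]
force: [-1.0, 1.3, 5.6]
gripper_width: 60.8
gripper_force: 35.0
```

It's seated: 10 N of contact with the underside at about 100 mm. Now I'll twist, compensating for the roughly 2 mm offset of the jar's axis in the grip.

Request:
{"fn": "send_rows", "kwargs": {
  "motion": [
    [-0.0005,0,0.001,0,0,-0.1,-1],
    [-0.001,0.0005,0.001,0,0,-0.22,-1],
    [-0.0015,0.0005,0.001,0,0,-0.34,-1],
    [-0.002,0.0005,0.001,0,0,-0.46,-1],
    [-0.003,0.0005,0.001,0,0,-0.58,-1],
    [-0.0035,0.0005,0.001,0,0,-0.7,-1],
    [-0.004,0.0005,0.001,0,0,-0.8,-1],
    [-0.0045,0.0005,0.001,0,0,-0.8,-1]
  ],
  "squeeze": 40
}}

```text
time_s: 12.42
ee_pos: [598.1, -250.4, 169.3]
ee_rot: [179.8, -0.0, 63.1]
force: [1.5, 0.2, 1.5]
gripper_width: 60.8
gripper_force: 40.0
```

```bash
python3 -c "
from h import *
s=env.state();print(s['torque'],s['force'],s['ee_rot'],s['qpos'])"
```

```text
[-0.10548042 -0.30151254  0.00145011] [1.53291117 0.21115071 1.5446061 ] [ 1.79835854e+02 -9.32421942e-03  6.30874006e+01] [-2.37307087e+01  2.56410601e+01  8.14340943e+01  2.08100433e-04
  7.27604353e+01  3.18184267e+00]
```

Request:
{"fn": "send_rows", "kwargs": {
  "motion": [
    [-0.0003,0.0006,0,0,0,-0.1,-1],
    [-0.0005,0.001,0,0,0,-0.22,-1],
    [-0.001,0.0015,0,0,0,-0.34,-1],
    [-0.0015,0.002,0,0,0,-0.46,-1],
    [-0.0015,0.0025,0,0,0,-0.58,-1],
    [-0.0015,0.0025,0,0,0,-0.7,-1],
    [-0.0015,0.0025,0,0,0,-0.78,-1],
    [-0.0015,0.0025,0,0,0,-0.83,-1],
    [-0.0015,0.0025,0,0,0,-0.83,-1],
    [-0.0015,0.0025,0,0,0,-0.83,-1]
  ]
}}

```text
time_s: 13.68
ee_pos: [596.8, -249.8, 169.1]
ee_rot: [179.8, -0.0, 13.4]
force: [-0.5, -4.2, 2.3]
gripper_width: 60.6
gripper_force: 40.0
```

```bash
python3 -c "
from h import *
s=env.state();print(s['torque'],s['force'],s['ee_rot'],s['qpos'])"
```

```text
[-0.95314008  0.02370873  1.38084035] [-0.49742611 -4.24229087  2.31079721] [ 1.79837266e+02 -1.74554861e-02  1.34017091e+01] [-23.66918326  25.54458863  81.62626807  -0.12496378  72.71715775
  52.96614115]
```

There is 1.4 N m at the stop, well above the 0.4 needed to turn the jar. I'll release, rise and check the bar's angle.

Request:
{"fn": "send_rows", "kwargs": {
  "motion": [
    [0,0,0,0,0,0,1],
    [0,0,0,0,0,0,1],
    [0,0,0,0,0,0,1],
    [0,0,0.02,0,0,0,1],
    [0,0,0.1,0,0,0,1],
    [0,0,0.2,0,0,0,1],
    [0,0,0.3,0,0,0,1],
    [0,0,0.3,0,0,0,1],
    [0,0,0.3,0,0,0,1]
  ]
}}

```text
time_s: 14.8
ee_pos: [596.3, -248.6, 318.6]
ee_rot: [-180.0, 0.0, 13.2]
force: [0.5, 0.2, -0.5]
gripper_width: 91.4
gripper_force: 0.0
```

```bash
python3 - <<'E'
from h import *
f=wgrab(); print(f['s']['ee_pos'],f['s']['ee_rot'],f['s']['force'])
P=cloud(f); D=(f['depth']>0)&(np.hypot(P[...,0]-598,P[...,1]+247)<60)
for a,b in((211,219),(222,231)):
    q=P[D&(P[...,2]>a)&(P[...,2]<b)][:,:2].astype(np.float32); print(a,len(q),cv2.minAreaRect(q))
print('top',np.percentile(P[D][:,2],99))
g=grab("side"); c=lambda f,x,y,r:cv2.resize(f['pixels'][y-r:y+r,x-r:x+r,::-1],(390,390),interpolation=3)
cv2.imwrite("pics/l1.png",np.hstack([cv2.resize(f['pixels'][:,:,::-1],(410,308)),cv2.resize(c(g,290,105,50),(308,308))]))
# toggle tip: light ball near (476,-205)
for n,w in(("wrist",f),("side",g)):
    P=cloud(w); m=(w['depth']>0)&(np.hypot(P[...,0]-476,P[...,1]+205)<40)&(P[...,2]>90)&(P[...,2]<115); print(n,m.sum(),P[m].mean(0).round(1) if m.any() else '')
E
```

```text
[ 596.25082348 -248.5858002   318.55466951] [-1.79986237e+02  7.83975444e-03  1.32111645e+01] [ 0.50231424  0.22480795 -0.53821793]
211 2565 ((598.8462524414062, -247.0071563720703), (60.3928337097168, 60.80558776855469), 14.027997016906738)
222 611 ((598.7797241210938, -247.43478393554688), (10.256063461303711, 53.36480712890625), 68.30653381347656)
top 460.9137109132957
wrist 80 [ 483.8 -188.3  101.4]
side 20 [ 488.  -192.1   98.3]
```

View pics/l1.png

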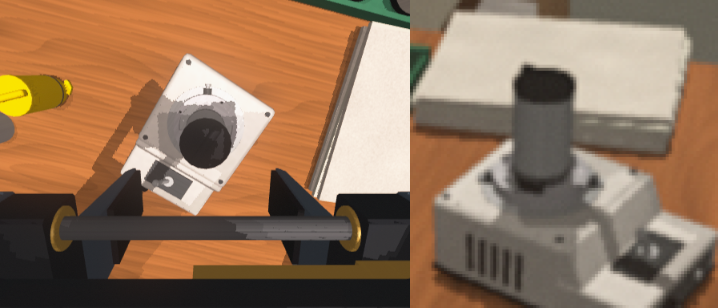

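The jar is seated and turned: bar at -21.7°, that is about 93° round, with its axis on the collar's and its lid at the right height. The toggle ball is at about (484,-188,100), still leaning left. Next I'll close the fingers and turn to yaw 161 so the camera side faces away from the jar.

Request:
{"fn": "send_rows", "kwargs": {
  "motion": [
    [-0.03,0.03,0,0,0,0.16,-1],
    [-0.07,0.06,0,0,0,0.33,-1],
    [-0.11,0.1,0,0,0,0.5,-1],
    [-0.15,0.14,0,0,0,0.67,-1],
    [-0.19,0.17,0,0,0,0.84,-1],
    [-0.206,0.19,0,0,0,1,-1],
    [-0.206,0.19,0,0,0,1,-1]
  ],
  "squeeze": 20
}}

```text
time_s: 15.78
ee_pos: [492.7, -153.2, 318.0]
ee_rot: [-179.9, -0.0, 73.1]
force: [-0.2, 0.2, -0.5]
gripper_width: 24.0
gripper_force: 0.0
```

Request:
{"fn": "send_rows", "kwargs": {
  "motion": [
    [0,0,0,0,0,0.16,-1],
    [0,0,0,0,0,0.33,-1],
    [0,0,0,0,0,0.5,-1],
    [0,0,0,0,0,0.67,-1],
    [0,0,0,0,0,0.84,-1],
    [0,0,0,0,0,1,-1],
    [0,0,0,0,0,1,-1],
    [0,0,0,0,0,1,-1]
  ]
}}

```text
time_s: 16.77
ee_pos: [493.6, -154.0, 318.1]
ee_rot: [-180.0, -0.0, 133.0]
force: [-0.5, 0.8, 0.2]
gripper_width: 0.1
gripper_force: 0.0
```

Request:
{"fn": "send_rows", "kwargs": {
  "motion": [
    [0,0,0,0,0,0.16,-1],
    [0,0,0,0,0,0.33,-1],
    [0,0,0,0,0,0.47,-1],
    [0,0,0,0,0,0.47,-1]
  ]
}}

```text
time_s: 17.27
ee_pos: [493.5, -153.8, 318.5]
ee_rot: [180.0, -0.0, 161.2]
force: [-1.0, 0.0, -0.8]
gripper_width: 0.8
gripper_force: 0.0
```

Request:
{"fn": "send_rows", "kwargs": {
  "motion": [
    [0,0,-0.1,0,0,0,-1],
    [0,0,-0.2,0,0,0,-1],
    [0,0,-0.3,0,0,0,-1],
    [0,0,-0.38,0,0,0,-1],
    [0,0,-0.43,0,0,0,-1],
    [0,0,-0.45,0,0,0,-1],
    [0,0,-0.45,0,0,0,-1],
    [0,0,-0.45,0,0,0,-1]
  ]
}}

```text
time_s: 18.27
ee_pos: [494.5, -154.1, 94.9]
ee_rot: [180.0, 0.1, 161.4]
force: [0.1, -0.3, 0.5]
gripper_width: 0.5
gripper_force: 0.0
```

Request:
{"fn": "send_rows", "kwargs": {
  "motion": [
    [-0.004,-0.012,0,0,0,0,-1],
    [-0.008,-0.024,0,0,0,0,-1],
    [-0.012,-0.036,0,0,0,0,-1],
    [-0.016,-0.048,0,0,0,0,-1],
    [-0.02,-0.06,0,0,0,0,-1],
    [-0.024,-0.072,0,0,0,0,-1],
    [-0.028,-0.084,0,0,0,0,-1],
    [-0.032,-0.094,0,0,0,0,-1],
    [-0.034,-0.1,0,0,0,0,-1],
    [-0.034,-0.1,0,0,0,0,-1]
  ]
}}

```text
time_s: 19.52
ee_pos: [476.4, -203.9, 93.7]
ee_rot: [180.0, -0.0, 161.4]
force: [-0.4, 0.3, -0.0]
gripper_width: 0.3
gripper_force: 0.0
```

```bash
cat > tog.py <<'E'
from h import *
s=env.state(); print(s['ee_pos'],s['force'])
for n in("side","scene","wrist"):
    w=wgrab() if n=="wrist" else grab(n)
    P=cloud(w); m=(w['depth']>0)&(np.hypot(P[...,0]-476,P[...,1]+205)<36)&(P[...,2]>88)&(P[...,2]<112); d=P[m][:,:2]-[475.6,-205]; print(n,m.sum(),(d@[.326,.946]).round(0).tolist()[:60] if m.sum()<60 else np.percentile(d@[.326,.946],[5,50,95]).round(1))
E
python3 tog.py
```

```text
[ 476.39698794 -203.92197602   93.65131325] [-0.44447335  0.34539674 -0.04980414]
side 16 [1.0, 18.0, 22.0, 19.0, 19.0, 21.0, 25.0, 23.0, 26.0, 20.0, 24.0, 26.0, 21.0, 19.0, 24.0, 17.0]
scene 24 [16.0, 18.0, 21.0, 13.0, 17.0, 19.0, 21.0, 23.0, 13.0, 15.0, 19.0, 21.0, 25.0, 12.0, 17.0, 20.0, 21.0, 23.0, 11.0, 15.0, 18.0, 20.0, 13.0, 16.0]
wrist 286 [14.8 19.1 23.6]
```

```bash
python3 - <<'E'
from h import *
w=wgrab(); g=grab("side")
cv2.imwrite("pics/t1.png",np.hstack([cv2.resize(w['pixels'][:,:,::-1],(440,330)),cv2.resize(g['pixels'][70:170,250:350,::-1],(330,330),interpolation=3)]))
E
```

```text
(no output)
```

View pics/t1.png

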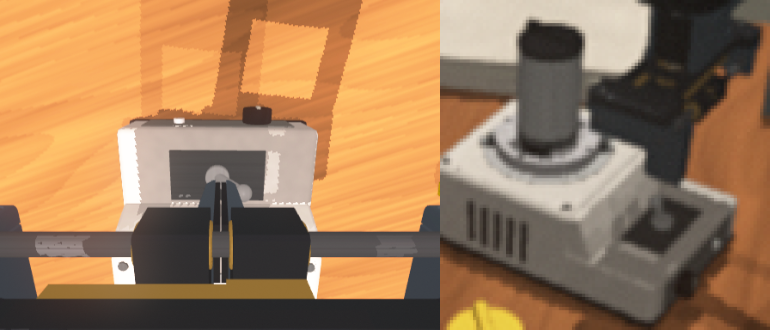

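```bash
python3 - <<'E'
from h import *
w=wgrab(); P=cloud(w); D=(w['depth']>0); R=np.array([[.9455,-.3256],[.3256,.9455]])
M=np.dstack([(P[...,:2]-[475.6,-205])@R.T,P[...,2:]])
px=w['pixels'].max(2).astype(int)
for (a,b),(c,d) in (((274,292),(215,232)),((246,262),(197,212))):
    m=D[c:d,a:b]; q=M[c:d,a:b][m]; print(np.percentile(q,[10,50,90],axis=0).round(0).tolist())
for r in range(208,290,8):
    print(r,[(int(c),M[r,c].round(0).astype(int).tolist(),int(px[r,c])) for c in range(240,300,8) if D[r,c]])
E
```

```text
[[-17.0, 12.0, 100.0], [-5.0, 18.0, 104.0], [1.0, 23.0, 140.0]]
[[-8.0, -4.0, 67.0], [-4.0, 1.0, 68.0], [-1.0, 5.0, 79.0]]
208 [(240, [0, -9, 68], 170), (248, [0, -4, 68], 173), (256, [-3, 2, 76], 153), (264, [-4, 8, 80], 149), (272, [3, 14, 61], 81), (280, [2, 20, 63], 82), (288, [2, 26, 62], 81), (296, [2, 31, 63], 82)]
216 [(240, [-16, -6, 126], 82), (248, [-17, -2, 127], 80), (256, [7, 2, 67], 139), (264, [-16, 6, 126], 81), (272, [-16, 11, 126], 81), (280, [-6, 17, 100], 153), (288, [-6, 22, 100], 130), (296, [8, 32, 63], 81)]
224 [(240, [-17, -6, 137], 82), (248, [-16, -2, 137], 81), (264, [-17, 6, 138], 79), (272, [-16, 10, 137], 82), (280, [-3, 17, 104], 176), (288, [-3, 21, 105], 170), (296, [15, 32, 62], 81)]
232 [(240, [-17, -5, 147], 81), (248, [-17, -2, 148], 80), (256, [21, 2, 62], 103), (264, [-16, 6, 145], 70), (272, [-17, 10, 147], 80), (280, [-16, 13, 146], 100), (288, [3, 22, 103], 156), (296, [21, 32, 62], 96)]
240 [(240, [-17, -5, 157], 76), (248, [-17, -1, 156], 79), (256, [27, 2, 64], 112), (264, [-16, 6, 155], 49), (272, [-17, 9, 156], 76), (280, [-17, 13, 156
[... 655 characters left out ...]
288, [-38, 10, 214], 42), (296, [-37, 12, 212], 42)]
272 [(240, [-37, -2, 217], 43), (248, [-33, 0, 209], 76), (256, [-32, 2, 208], 76), (264, [-32, 4, 208], 76), (272, [-37, 6, 216], 42), (280, [-37, 8, 217], 43), (288, [-37, 10, 216], 42), (296, [-37, 12, 216], 42)]
280 [(240, [-36, -2, 218], 48), (248, [-31, 0, 210], 86), (256, [-31, 2, 211], 87), (264, [-31, 4, 210], 87), (272, [-35, 6, 217], 48), (280, [-35, 8, 217], 47), (288, [-36, 10, 218], 47), (296, [-36, 12, 218], 47)]
288 [(240, [-33, -2, 217], 49), (248, [-29, 0, 211], 87), (256, [-30, 2, 212], 87), (264, [-29, 4, 211], 87), (272, [-34, 6, 218], 48), (280, [-34, 8, 218], 49), (288, [-33, 10, 217], 47), (296, [-34, 12, 218], 47)]
```

The toggle hasn't moved. The ball is still at +19 left and the fingers passed above it with no force. I'll measure the real height of the fingertips.

```bash
python3 - <<'E'
from h import *
R=np.array([[.9455,-.3256],[.3256,.9455]])
for n in("side","scene"):
    w=grab(n); P=cloud(w); M=np.dstack([(P[...,:2]-[475.6,-205])@R.T,P[...,2:]])
    k=(w['depth']>0)&(abs(M[...,0])<40)&(abs(M[...,1])<45)&(P[...,2]>80)
    for z in range(84,150,6):
        m=k&(M[...,2]>=z)&(M[...,2]<z+6); q=M[m]
        if len(q): print(n,z,len(q),q[:,:2].min(0).round(0),q[:,:2].max(0).round(0),int(w['pixels'][m].max(1).mean()))
E
```

```text
side 84 33 [ -5. -32.] [40. 43.] 142
side 90 21 [ -6. -30.] [40. 44.] 147
side 96 9 [-9. -5.] [39. 28.] 101
side 102 6 [-6. 17.] [ 2. 30.] 98
side 114 14 [-19.  -1.] [14. 14.] 81
side 120 20 [-18.  -2.] [13. 16.] 51
side 126 20 [-19.  -3.] [14. 16.] 47
side 132 22 [-20.  -2.] [16. 17.] 49
side 138 22 [-19.  -7.] [14. 19.] 52
side 144 10 [-19.  -5.] [-9. 19.] 49
scene 84 6 [-0.  6.] [ 4. 13.] 103
scene 90 4 [ 1. 10.] [40. 26.] 133
scene 96 10 [-2. 12.] [ 6. 23.] 108
scene 102 10 [-4. 13.] [ 6. 23.] 117
scene 108 1 [ 0. 17.] [ 0. 17.] 125
scene 114 6 [15. -6.] [18.  5.] 52
scene 120 16 [-15.  -6.] [20. 11.] 76
scene 126 19 [-16.  -8.] [20. 12.] 68
scene 132 18 [-7. -9.] [19. 13.] 60
scene 138 23 [-12.  -7.] [21. 14.] 58
scene 144 13 [-13.  -8.] [20. 13.] 61
```

The fingertips are really at z of about 115, about 21 mm above the reported TCP. I'll go back left, lower 22 mm and push again.

Request:
{"fn": "send_rows", "kwargs": {
  "motion": [
    [0.012,0.036,0,0,0,0,-1],
    [0.024,0.072,0,0,0,0,-1],
    [0.034,0.1,0,0,0,0,-1],
    [0.034,0.1,-0.02,0,0,0,-1],
    [0.034,0.1,-0.042,0,0,0,-1],
    [0.034,0.1,-0.044,0,0,0,-1],
    [0.034,0.1,-0.044,0,0,0,-1],
    [0.03,0.088,-0.044,0,0,0,-1],
    [0.026,0.076,-0.044,0,0,0,-1],
    [0.022,0.064,-0.044,0,0,0,-1],
    [0.018,0.052,-0.044,0,0,0,-1],
    [0.014,0.04,-0.044,0,0,0,-1],
    [0.01,0.03,-0.044,0,0,0,-1],
    [0.006,0.018,-0.044,0,0,0,-1],
    [0.002,0.006,-0.044,0,0,0,-1],
    [0,0,-0.044,0,0,0,-1],
    [0,0,-0.044,0,0,0,-1]
  ]
}}

```text
time_s: 22.05
ee_pos: [476.0, -204.2, 71.4]
ee_rot: [-180.0, -0.0, 161.4]
force: [-0.0, -0.7, 0.8]
gripper_width: 0.5
gripper_force: 0.0
```

```bash
python3 tog.py
```

```text
[ 476.01878409 -204.16169603   71.38172195] [-0.0411159  -0.73880136  0.8387916 ]
side 63 [-1.9 11.6 15. ]
scene 46 [10.0, 10.0, 11.0, 11.0, 10.0, 12.0, -20.0, 11.0, 10.0, -20.0, 12.0, 11.0, -17.0, 10.0, 9.0, 11.0, -5.0, -3.0, -1.0, 2.0, 5.0, 8.0, 10.0, -8.0, -6.0, -3.0, -2.0, 0.0, 4.0, 8.0, 10.0, 11.0, -7.0, -4.0, -2.0, -1.0, 2.0, 6.0, 8.0, 11.0, -6.0, -3.0, 0.0, 2.0, 5.0, 8.0]
wrist 576 [-18.   -2.1   9.8]
```

Request:
{"fn": "send_rows", "kwargs": {
  "motion": [
    [-0.001,-0.003,0,0,0,0,-1],
    [-0.002,-0.006,0,0,0,0,-1],
    [-0.002,-0.006,0,0,0,0,-1]
  ]
}}

```text
time_s: 22.58
ee_pos: [475.4, -206.7, 71.6]
ee_rot: [180.0, -0.0, 161.4]
force: [0.4, 0.6, -0.3]
gripper_width: 0.4
gripper_force: 0.6
```

Request:
{"fn": "send_rows", "kwargs": {
  "motion": [
    [-0.001,-0.003,0,0,0,0,-1],
    [-0.0015,-0.005,0,0,0,0,-1],
    [-0.0015,-0.005,0,0,0,0,-1]
  ]
}}

```text
time_s: 22.95
ee_pos: [474.6, -209.3, 71.6]
ee_rot: [180.0, -0.0, 161.4]
force: [-0.4, 0.4, 0.3]
gripper_width: 0.3
gripper_force: 0.6
```

Request:
{"fn": "send_rows", "kwargs": {
  "motion": [
    [0.006,0.018,0,0,0,0,-1],
    [0.014,0.04,0,0,0,0,-1],
    [0.024,0.07,0.02,0,0,0,-1],
    [0.024,0.07,0.14,0,0,0,-1],
    [0.024,0.07,0.26,0,0,0,-1],
    [0.024,0.07,0.38,0,0,0,-1],
    [0.024,0.07,0.42,0,0,0,-1],
    [0.024,0.07,0.42,0,0,0,-1]
  ]
}}

```text
time_s: 23.95
ee_pos: [487.7, -173.7, 284.0]
ee_rot: [-180.0, 0.3, 161.5]
force: [-0.1, -0.6, 0.3]
gripper_width: 0.3
gripper_force: 0.0
```

```bash
python3 tog.py; python3 - <<'E'
from h import *
w=wgrab(); g=grab("side"); P=cloud(g); D=(g['depth']>0)&(np.hypot(P[...,0]-598,P[...,1]+247)<60)
for a,b in((211,219),(221,231)):
    q=P[D&(P[...,2]>a)&(P[...,2]<b)][:,:2].astype(np.float32); print(a,len(q),cv2.minAreaRect(q))
cv2.imwrite("pics/t2.png",np.hstack([cv2.resize(w['pixels'][:,:,::-1],(440,330)),cv2.resize(g['pixels'][70:170,250:350,::-1],(330,330),interpolation=3)]))
E
```

```text
[ 487.74352151 -173.74650254  284.02942218] [-0.14578069 -0.61839112  0.27337779]
side 22 [-20.0, -19.0, -15.0, -14.0, -15.0, -17.0, -15.0, -14.0, -12.0, -16.0, -0.0, -10.0, -16.0, -15.0, -14.0, -11.0, -11.0, -17.0, -9.0, -12.0, -12.0, -7.0]
scene 31 [-22.0, -18.0, -23.0, -20.0, -18.0, -16.0, -25.0, -21.0, -20.0, -16.0, -15.0, -14.0, -27.0, -23.0, -19.0, -17.0, -15.0, -14.0, -23.0, -20.0, -17.0, -15.0, -15.0, -13.0, -16.0, -16.0, -12.0, -11.0, -16.0, -13.0, -11.0]
wrist 124 [-23.3 -17.1  -9.7]
211 134 ((594.8654174804688, -241.9203643798828), (60.38026428222656, 56.26105880737305), 39.753170013427734)
221 44 ((596.6989135742188, -245.28587341308594), (14.928505897521973, 52.444644927978516), 63.56319808959961)
```

View pics/t2.png

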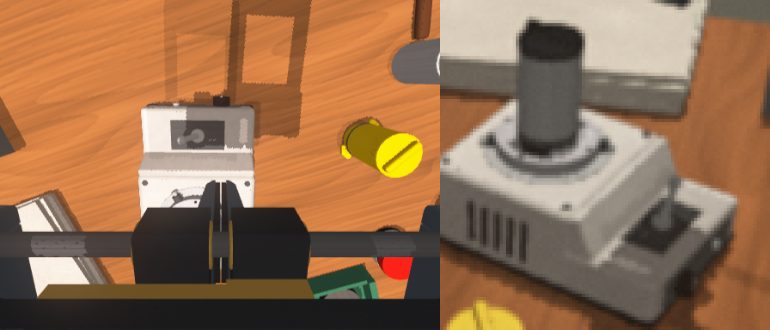

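The toggle now leans right. I'll do a quick sphere fit to confirm it's at its end.

```bash
python3 - <<'E'
from h import *
from scipy.optimize import least_squares as ls
R=np.array([[.9455,-.3256],[.3256,.9455]])
for n in("wrist","scene","side"):
    w=wgrab() if n=="wrist" else grab(n); P=cloud(w); M=np.dstack([(P[...,:2]-[475.6,-205])@R.T,P[...,2:]])
    q=M[(w['depth']>0)&(np.hypot(M[...,0],M[...,1])<30)&(M[...,2]>94)&(M[...,2]<112)]
    r=ls(lambda c:np.linalg.norm(q-c,axis=1)-6.5,[0,-18,99],loss='soft_l1'); print(n,len(q),r.x.round(1))
P=cloud(w:=grab("scene")); q=P[(w['depth']>0)&(np.hypot(P[...,0]-598,P[...,1]+247)<60)&(P[...,2]>222)&(P[...,2]<231)][:,:2].astype(np.float32); print(len(q),cv2.minAreaRect(q) if len(q)>4 else '')
E
```

```text
wrist 101 [ -0.8 -18.8  98.7]
scene 23 [  1.6 -19.5 100.2]
side 17 [ -1.8 -16.5  97.9]
106 ((598.2090454101562, -248.20384216308594), (10.826010704040527, 51.28997039794922), 67.9570541381836)
```

The ball is at -19 (on) and the jar's bar is at -22° (locked), with the arm clear of everything. Handing in.

```bash
python3 -c "
from h import *
print(env.job_done())"
```

```text
the job is handed in; nothing more can be done
None
```

I set the jar in the collar, twisted it about 93° against its stop and let go, then flipped the toggle to the right (on), and handed the job in at about 24 s; the catch pins can't be seen, so that they clicked home is judged from the jar's angle and the 1.4 N m at the stop.

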